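Load a ball cheese and hold the ripening tub's lid on balance

TASK

Take the orange waxed ball cheese from the plank and lower it gently onto the small square wooden seat inside the blue ripening tub, without dropping it, and let go of it. Then take the tub's tipped-back white lid by its red bar, swing it up to its balance point, where it stands straight upright, and keep hold of the bar: finish while still gripping it there, with the lid still, so that a colleague can clip in the lid stay. Never let the lid go over and fall towards shut, and leave the other cheeses and the brush where they are.

Things in the scene. Friction and masses are not known exactly. Their poses are not given: they have to be found in the camera images.
- tub: blue open ripening tub fixed to the bench, 210 (x) x 180 (y) x 110 (z) mm outside, walls and floor 5 mm; origin at the centre of its underside, z up. Its lid is hinged along its +y long rim, and the hinge axis runs along the tub's x. Its place and yaw vary.
- seat (a point): centre of the top of the light square wooden seat frame fixed in the middle of the tub's floor: 48 mm square outside, 30 mm square hole, 10 mm high; the point is 15 mm above the bench. A seated ball cheese has its centre 24 mm above this point. Axes as the tub's.
- lid (a joint): angle of the tub's white lid about its hinge, rad: 0 is shut (level over the tub), 1.571 is upright, its balance point, 2.12 is tipped back against its stop, where it rests at the start. The hinge is nearly free: let go, the lid falls shut from below 1.571 and falls back to the stop from above it. The lid weighs about 0.35 kg (0.25 to 0.49).
- lid_hinge (a point): middle of the lid's hinge axis, in the tub's frame 90 mm to +y and 116 mm up; axes as the tub's.
- lid_bar (a point): middle of the red round grip bar at the lid's free edge: 12 mm thick, 190 mm long along the tub's x, 200 mm from the hinge axis, on two arms 90 mm either side. The 8 mm lid plate ends 40 mm short of the bar's axis, so fingers can close round the bar from above. At lid angle q the bar lies 200*cos(q) mm to the tub's -y and 200*sin(q) mm above the hinge: 316 mm above the bench upright.
- plank: light wooden plank fixed on the bench, 320 (x) x 90 (y) x 30 (z) mm, with three 30 mm square holes in a row along its x at -100, 0 and +100 mm, each holding a ball cheese; origin at the centre of its underside. Its place and yaw vary.
- orange_center (a point): ball cheese in smooth orange wax, a sphere of 56 mm diameter, about 0.1 kg; the point is its centre. At the start it rests in one of the three holes of the plank; which hole varies. It is to be put in the tub.
- ivory_center (a point): ball cheese in smooth ivory wax, a sphere of 56 mm diameter, about 0.1 kg; the point is its centre. At the start it rests in one of the three holes of the plank; which hole varies. Not to be moved.
- dark_center (a point): ball cheese in smooth near-black wax, a sphere of 56 mm diameter, about 0.1 kg; the point is its centre. At the start it rests in one of the three holes of the plank; which hole varies. Not to be moved.
- truckle: small cylindrical brown cheese, 84 mm diameter, 66 mm high, standing loose on the bench; origin at the centre of its underside. Not to be moved.
- brush: hand brush lying on the bench beyond the tub. Not to be moved.
Things that resemble listed ones, but are neither listed nor needed, are in the scene too. Of the things that look like the part that bears orange_center, the largest one is meant.

How it is judged (in metres and radians):
On the way, in this order (a step that is already met when the one before it is completed fails the run):
1. the orange cheese lies on the square seat in the tub, let go and at rest, the lid still tipped back (horizontal distance between orange_center and seat below 0.01 m and z of orange_center in the frame of seat between 0.015 and 0.03 m and contact force between the fingers and orange below 0.05 N and linear speed of orange below 0.03 m/s and value of joint lid above 1.9 rad), for 0.2 s.
2. the lid is held by its bar at the upright balance point (value of joint lid between 1.4808 and 1.6608 rad and contact force between the fingers and lid above 2 N), for 0.2 s.
At the end, for the whole second after the job is handed in: The orange cheese rests on the square seat (centre within 10 mm of the seat's axis sideways and 15 to 30 mm above its top), untouched by the fingers, and the fingers still grip the lid (over 2 N), which stands still within 0.09 rad (5 degrees) of upright (all of step 2 and horizontal distance between orange_center and seat below 0.01 m and z of orange_center in the frame of seat between 0.015 and 0.03 m and contact force between each of the fingers, lid and orange below 0.05 N and velocity of joint lid between -0.1 and 0.1 rad/s); the arm keeps its last pose, push and grip.
It fails at once if the orange cheese is dropped into the tub (falls freely faster than 0.5 m/s, a drop of over about 13 mm) (horizontal distance between orange_center and seat below 0.12 m and linear speed of orange above 0.5 m/s and contact force between the fingers and orange below 0.05 N).
It fails at once if the orange cheese is pressed or knocked against the tub with over 30 N (contact force between orange and tub above 30 N).
It fails at once if the lid goes over and falls towards shut (more than 0.3 rad past upright) (value of joint lid below 1.2708 rad).
It fails at once if one of the other cheeses or the brush is moved by over 20 mm (distance of any of ivory_center, dark_center, truckle, brush from where it was at the start of the episode above 0.02 m).
It also fails if it takes over 61 s, if anything falls off the work surface, if the arm or the gripper's body presses on something with over 40 N, if the wrist force passes 120 N, or if a joint passes its speed limit or range.

ROBOT

A 6-joint arm with a two-finger parallel gripper is mounted at the origin on the work surface. World frame = base frame: x ahead of the robot, y to its left, z up, the work surface at z = 0. Lengths are in mm, angles in rad, forces in N, time in s.
With the tool pointing down it reaches from about 375 to 975 mm from the base axis. Payload 3.8 kg.
Tool frame: the origin (TCP) lies at the very end of the fingers, on their centre line; the grasp point (between the pads) lies 19 mm behind it (manip.hold_point_z is the distance from the TCP to the grasp point, in mm); z points along the fingers, x is the direction in which the jaws open and shut, and the axes are right-handed (so a half turn about z gives the same grasp; the last joint's range is limited). The gripper opens to 85 mm and grips with 20 to 120 N. Pads are 22 mm wide; open, the fingers measure 114 mm over their backs; the gripper's body (76 mm by 85 mm) begins 54 mm behind the grasp point. The pads swing forward as they close: fully open they stand 13 mm farther back than shut.
Start: joints at [-0.037, 0.264, 1.604, -0, 1.274, -0.037], TCP at [674.995, -0.002, 231.28] pointing down, gripper open.
Joint ranges: [-2.63, 2.63], [-0.94, 2.18], [0.31, 2.57], [-1.31, 4.45], [0, 2.66], [-2.55, 2.55]. Speed limits (rad/s): [2.57, 2.57, 3.14, 3.14, 3.14, 3.14].

INTERFACE

Orientations are given as a unit quaternion [x, y, z, w].
In Python, from cell import manip, vision gives the robot as it stands.
- The arm moves only by the shell command python3 -m jog 'ROWS' [OPENING] [FORCE]. ROWS is JSON, one flat list of numbers, 4 for each row, row after row: the shift along the tool's x, y, z in mm, then the turn about the tool's z in rad. A call has 1 to 5 rows; each row shifts and turns the commanded pose from where the row before left it, along the tool's axes as they then stand; what a row does not reach is not made up. A row lasts 1/12 s, in which the tool goes at most 41.7 mm and 7.16 degrees, less where a joint would pass 70% of its speed; a pose out of reach is approached as far as the arm can. A call is refused whole if a number of a shift passes 41.7 or a number of a turn 0.125, either way. A call with a gripper value outside its range is refused whole. OPENING is the closure, from 0 (fully open) to 1 (shut), set as the call begins (- or left out, the last holds). The fingers move at their own pace and stop on an object; FORCE is the grip in N (left out, the last holds). Time passes only in rows, so rows that do not move let the fingers close. It gives the time, the measured TCP pose, the force and the opening at its end, in the units of the state.
- manip.read_state(): the state, without advancing time (a new reading comes with each control period).
- vision.camera(name): name is "scene" or "side" or "wrist"; returns a dict with "color" (384x512x3 uint8, red, green, blue), "K" (3x3 intrinsics, pixels), "R" (3x3) and "t" (3): a world point X has camera coordinates R X + t. Camera axes: x right, y down, z forward; pixel columns grow to the right and rows downward; lengths in mm; the calibration is good to about 2 mm. A picture is of the moment at which its call begins. There is no depth.
- manip.hand_in(): hands the job in, once; it reports no verdict.
The state is a dict: "time_s": time; "joint_pos": joint angles; "dq": joint speeds; "joint_torque": joint torques, N m; "tool_pos": TCP position; "ee_rot": TCP orientation; "ft_force": force on the tool from outside, world axes, zero at the start; "wrist_torque": the same for the moment, N m; "opening": opening from 0.0 (shut) to 1.0 (fully open).
Only numpy, scipy, OpenCV 4.12 (cv2) and the standard library are available. Lean on these libraries where they do the work, as an engineer would, in place of code of your own. Each camera call takes 0.05 s, during which the arm holds its last target.

## Working session

There is one attempt and no reset: what is moved stays moved. The work goes in short steps, Python scripts to look and compute and a shell command to move; the robot and the scene stay as the last step left them, time stands still between calls to the robot, and variables do not carry over. Pictures are saved under pics/ and viewed, and the job is handed in when it is done.

```bash
ls; mkdir -p pics
python3 - <<'E'
from cell import manip, vision
import cv2
s=manip.read_state(); print(s, manip.hold_point_z)
for n in ("scene","side","wrist"):
    c=vision.camera(n); cv2.imwrite(f"pics/a_{n}.png",c["color"][:,:,::-1]); print(n,c["K"].tolist(),c["R"].tolist(),c["t"].tolist())
E
```

```text
pics
{'time_s': 0.0, 'joint_pos': array([-3.69075433e-02,  2.64771414e-01,  1.60539641e+00,  2.11815406e-05,
        1.27368033e+00, -3.68964311e-02]), 'dq': array([ 3.95411219e-04,  1.27493799e-05, -4.90802054e-04, -1.06852843e-03,
        5.03022326e-04,  1.63999979e-03]), 'joint_torque': array([ 6.10465631e-04, -5.15121067e+01, -3.67308676e+01, -4.07824507e-05,
        1.31324201e-02,  1.46811578e-05]), 'tool_pos': array([6.74264231e+02, 2.72736740e-02, 2.29937613e+02]), 'ee_rot': array([ 9.99999364e-01, -8.66811567e-06, -1.12660530e-03, -5.17229829e-05]), 'ft_force': array([-0.45157368, -0.29908665,  0.82921726]), 'wrist_torque': array([ 0.00571169, -0.01486119,  0.01100292]), 'opening': 0.9975192243831974} 18.700000000000003
scene [[358.3060590022894, 0.0, 260.5359539618101], [0.0, 358.3060590022894, 186.6092025290533], [0.0, 0.0, 1.0]] [[0.6796558433061272, 0.7333890352098826, -0.014438064058412203], [0.561925832681587, -0.5332051743806816, -0.6324014552313839], [-0.4714947435814554, 0.4217022231949748, -0.7745062567387516]] [-357.92059490412595, -310.4381804789123, 1267.0946741309763]
side [[488.8116258920814, 0.0, 258.2141280184947], [0.0, 488.8116258920814, 191.48457713465336], [0.0, 0.0, 1.0]] [[-0.9255804755703465, -0.37833186050209805, 0.012875813449704763], [-0.25208972150378023, 0.590643992385985, -0.7665444844041936], [0.2824031790811093, -0.7127444686473305, -0.6420621207153691]] [498.244992115962, 249.0859220349724, 1052.0764128182236]
wrist [[273.14649557966317, 0.0, 255.6470130387684], [0.0, 273.14649557966317, 191.06208694878063], [0.0, 0.0, 1.0]] [[0.9999989587660019, 0.001182261433212604, -0.0008274810074640571], [0.001387665417214096, -0.9451776925089255, 0.3265535238949273], [-0.0003960449520491893, -0.32655433214307317, -0.9451783489410819]] [-673.3268314913607, -40.51344860092483, 379.17207240476927]
```

View pics/a_scene.png

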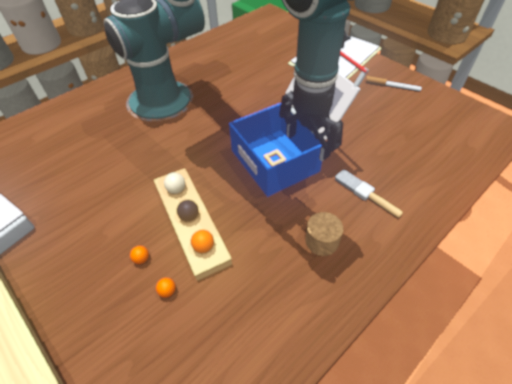

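View pics/a_side.png

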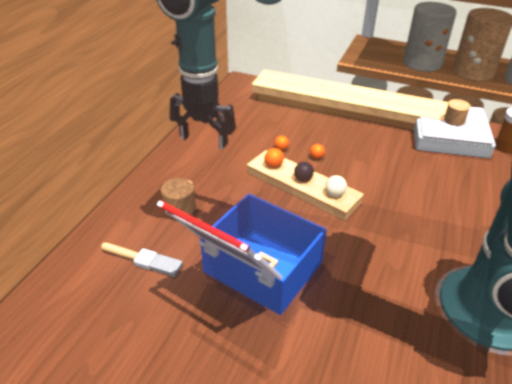

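View pics/a_wrist.png

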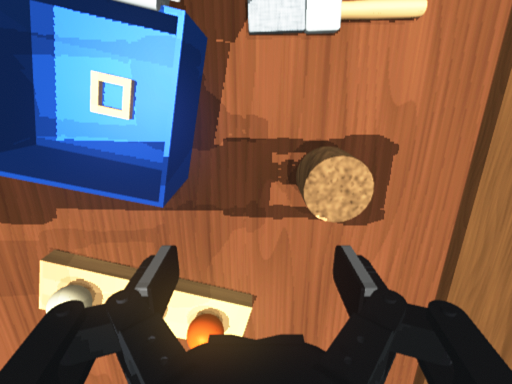

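The thing wanted is the large orange ball at scene (202,241), at the end of the plank and at side (274,158). The look-alikes are the small loose oranges at scene (139,255) and (166,288). In the side view the bar spans about (160,204)–(245,248). I'll measure now and check a close crop.

```bash
cat > h.py <<'E'
import numpy as np, cv2
from cell import manip, vision
def ray(c,uv):
    d=c["R"].T@np.linalg.solve(c["K"],[uv[0],uv[1],1.]); return -c["R"].T@c["t"], d/np.linalg.norm(d)
def plane(c,uv,z):
    o,d=ray(c,uv); return o+d*(z-o[2])/d[2]
def tri(c1,u1,c2,u2):
    o1,d1=ray(c1,u1);o2,d2=ray(c2,u2)
    s=np.linalg.lstsq(np.c_[d1,-d2],o2-o1,rcond=None)[0]
    a=o1+s[0]*d1;b=o2+s[1]*d2; return (a+b)/2,np.linalg.norm(a-b)
def proj(c,X):
    p=c["K"]@(c["R"]@np.asarray(X,float)+c["t"]); return p[:2]/p[2]
def comps(c,lo,hi,amin=30):
    h=cv2.cvtColor(c["color"],cv2.COLOR_RGB2HSV); m=cv2.inRange(h,np.array(lo),np.array(hi))
    n,l,st,ce=cv2.connectedComponentsWithStats(m)
    return [(ce[i].round(1),st[i].tolist(),l==i) for i in range(1,n) if st[i][4]>=amin]
E
python3 - <<'E'
from h import *
C={n:vision.camera(n) for n in ("scene","side","wrist")}
for n in C:
    print(n)
    for k,(lo,hi) in dict(orange=((8,200,150),(20,255,255)),red=((0,200,120),(5,255,255)),red2=((175,180,120),(180,255,255))).items():
        for c,s,m in comps(C[n],lo,hi): print(k,c,s,plane(C[n],c,53.6).round(1) if k=='orange' else '')
I=C["scene"]["color"][:,:,::-1]; 
a=cv2.resize(I[220:310,110:240],None,fx=4,fy=4,interpolation=2)
cv2.imwrite("pics/b_or.png",a)
cv2.imwrite("pics/b_tub.png",cv2.resize(I[90:200,220:340],None,fx=6,fy=5,interpolation=2))
J=C["side"]["color"][:,:,::-1]; cv2.imwrite("pics/b_stub.png",cv2.resize(J[190:310,150:340],None,fx=4,fy=4,interpolation=2))
E
```

```text
scene
orange [201.7 240.8] [192, 231, 20, 20, 314] [ 598.2 -252.7   53.6]
orange [138.6 254.2] [130, 246, 18, 18, 246] [ 527.5 -378.9   53.6]
orange [165.  286.9] [156, 278, 19, 19, 287] [ 635.4 -378.4   53.6]
side
orange [280.3 146. ] [275, 141, 13, 12, 69] [ 600.3 -318.8   53.6]
orange [316.4 153.5] [311, 149, 13, 9, 62] [ 493.1 -324.3   53.6]
orange [273.1 161.5] [266, 156, 16, 11, 89] [ 592.6 -240.1   53.6]
wrist
orange [202.1 329.9] [187, 318, 36, 31, 612] [ 594.1 -243.1   53.6]
```

View pics/b_or.png

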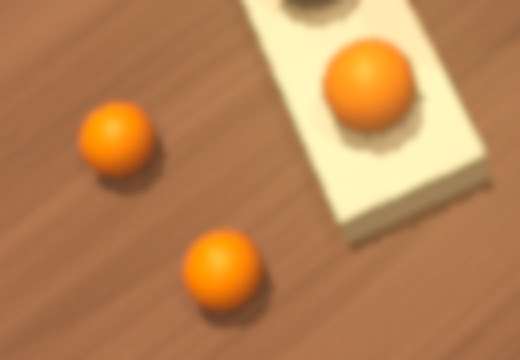

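View pics/b_tub.png

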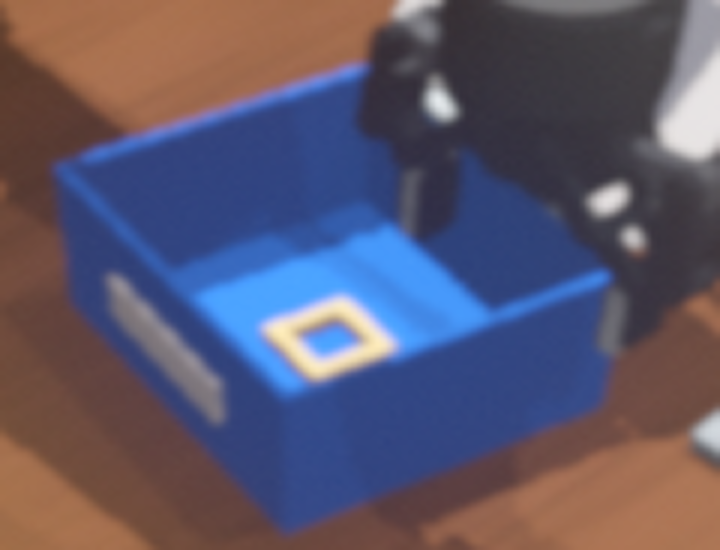

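View pics/b_stub.png

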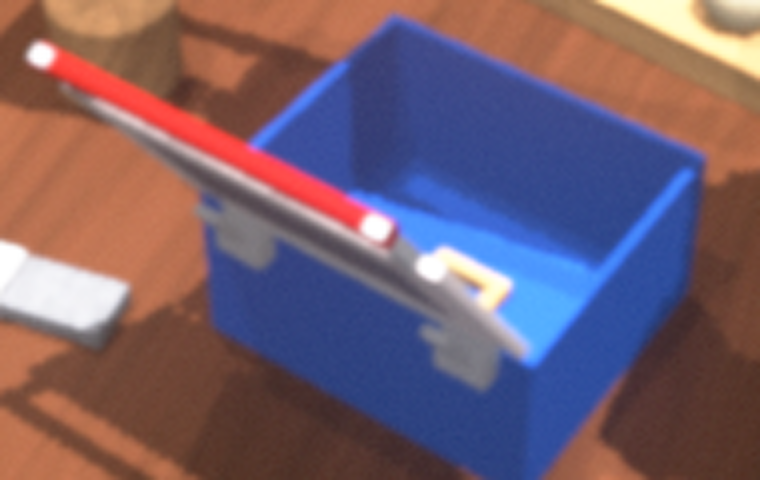

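```bash
python3 - <<'E'
from h import *
C={n:vision.camera(n) for n in ("scene","side","wrist")}
for n,p in (("scene",[(202,241),(202,250),(207,248),(195,236),(350,60)]),("side",[(274,158),(270,160),(200,224),(180,214)]),("wrist",[(202,330),(112,95),(95,95)])):
    h=cv2.cvtColor(C[n]["color"],cv2.COLOR_RGB2HSV)
    print(n,[h[v,u].tolist() for u,v in p])
E
python3 - <<'E'
from h import *
C={n:vision.camera(n) for n in ("scene","side","wrist")}
for n in C:
    for k,(lo,hi) in dict(orange=((4,170,90),(22,255,255)),red=((0,140,120),(4,255,255)),red2=((172,140,120),(180,255,255)),cream=((10,30,150),(30,170,255))).items():
        for c,s,m in comps(C[n],lo,hi,40):
            if s[4]<1500: print(n,k,c,s)
E
```

```text
scene [[17, 213, 255], [13, 204, 191], [13, 205, 193], [18, 225, 255], [0, 157, 219]]
side [[15, 190, 255], [11, 203, 253], [1, 187, 254], [1, 191, 254]]
wrist [[14, 204, 255], [97, 135, 255], [30, 26, 255]]
scene orange [201.9 241. ] [191, 230, 22, 23, 387]
scene orange [138.8 254.5] [129, 245, 20, 20, 314]
scene orange [165.2 287. ] [155, 277, 21, 21, 350]
scene red [353.8  62.6] [341, 53, 24, 18, 56]
scene cream [100.7   6.2] [96, 1, 10, 11, 66]
scene cream [422.8   3.9] [409, 0, 27, 10, 91]
scene cream [57.8 21.3] [52, 16, 12, 11, 94]
scene cream [468.1  41.8] [444, 28, 51, 29, 438]
scene cream [ 9.4 38.1] [2, 33, 15, 11, 103]
scene cream [50.4 55.5] [0, 33, 105, 46, 665]
scene cream [353.5  74.8] [347, 68, 13, 15, 96]
scene cream [274.4 157.7] [265, 151, 20, 15, 113]
scene cream [345.8 159.9] [335, 150, 21, 20, 85]
scene cream [297.3 234.5] [288, 225, 18, 23, 192]
side orange [506.2 137.8] [497, 124, 15, 30, 287]
side orange [276.7 151.4] [265, 135, 24, 33, 479]
side orange [316.9 150.7] [310, 143, 15, 16, 193]
side red [194.4 220.6] [161, 202, 78, 42, 453]
side red2 [228.  236.
[... 389 characters left out ...]
 254, 16, 14, 73]
side cream [150.2 295.5] [144, 289, 14, 13, 50]
side cream [308.6 329.2] [303, 324, 11, 12, 52]
side cream [491.9 371.2] [489, 360, 7, 24, 98]
side cream [501.1 375.8] [499, 366, 5, 18, 43]
side cream [509.4 375.8] [508, 369, 4, 15, 45]
wrist orange [202.7 329.2] [186, 313, 37, 37, 860]
wrist cream [102.3  96. ] [97, 79, 25, 32, 84]
wrist cream [129.   98.2] [127, 79, 4, 40, 59]
wrist cream [278.6 157.4] [271, 153, 19, 10, 131]
wrist cream [492.9 280.8] [474, 205, 38, 136, 1323]
wrist cream [506.6 290.1] [499, 267, 13, 47, 156]
wrist cream [498.2 336.9] [491, 314, 15, 38, 173]
wrist cream [106.  371.3] [85, 354, 42, 30, 866]
wrist cream [401.5 370.1] [385, 354, 32, 30, 671]
```

Run:
```python
from h import *
C={n:vision.camera(n) for n in ("scene","side","wrist")}
S,D,W=C["scene"],C["side"],C["wrist"]
r=lambda a:np.round(a,1)
print("ball scene",r(plane(S,(202,241.3),53.6)),"side",r(plane(D,(274,158),53.6)),"wrist",r(plane(W,(205,331),53.6)),tri(S,(202,241.3),D,(274,158)))
print("white/dark scene",r(plane(S,(175,183),53.6)),r(plane(S,(187.5,210.5),53.6)),"side",r(plane(D,(336.5,187),53.6)),r(plane(D,(304,172),53.6)))
print("seat scene",r(plane(S,(275,157.5),15)),"wrist",r(plane(W,(112,95.5),15)))
print("rim scene",[r(plane(S,p,110)) for p in ((229.7,123.6),(268.3,168.4),(322,144.4))])
print("rim side",[r(plane(D,p,110)) for p in ((248.75,193.75),(325.75,229.5),(282.5,277.5))])
print("bar side",[r(plane(D,p,286.5)) for p in ((160.5,204),(244,247))])
print("bar scene",[r(plane(S,p,286.5)) for p in ((341,53),(366,71))])
```

```text
ball scene [ 599.8 -253.    53.6] side [ 596.1 -256.5   53.6] wrist [ 598.8 -245.9   53.6] (array([ 597.58622322, -254.09023342,   53.73480259]), np.float64(4.720694839865565))
white/dark scene [ 407.8 -198.    53.6] [ 504.1 -226.1   53.6] side [ 400.7 -200.9   53.6] [ 498.7 -228.5   53.6]
seat scene [497.6  85.4  15. ] wrist [497.1  87.5  15. ]
rim scene [array([378.9,  20.3, 110. ]), array([577.4, -18.2, 110. ]), array([613.6, 144.6, 110. ])]
rim side [array([574.2, -24.8, 110. ]), array([371.4,  20.7, 110. ]), array([412.4, 184.9, 110. ])]
bar side [array([624.8, 254.2, 286.5]), array([447.5, 292.3, 286.5])]
bar scene [array([534.1, 277.5, 286.5]), array([626.4, 257.7, 286.5])]
```

```bash
python3 -m jog '[-9,31,0,0, -9,31,0,0, -9,31,0,0, -9,31,0,0, -9,31,0,0]' 0 30; python3 -m jog '[-10,31,0,0, -10,32,0,0, -10,32,0,0, 0,0,0,0.12, 0,0,0,0.12]'; python3 -m jog '[0,0,0,0,0,0,0,0]'
python3 - <<'E'
from h import *
W=vision.camera("wrist"); cv2.imwrite("pics/c_w.png",W["color"][:,:,::-1])
print(manip.read_state()["tool_pos"],proj(W,(598.5,-252.5,53.6)))
for c,s,m in comps(W,(4,170,90),(22,255,255),40): print(c,s)
E
```

```text
time_s: 1.17
tool_pos: [629.5, -156.2, 231.4]
ee_rot: [1.0, 0.0, 0.0, 0.0]
ft_force: [1.0, -0.5, 0.4]
opening: 0.996
time_s: 1.58
tool_pos: [599.1, -252.4, 231.4]
ee_rot: [0.992, -0.124, 0.0, 0.0]
ft_force: [0.5, 0.4, -0.7]
opening: 0.998
time_s: 1.75
tool_pos: [599.9, -250.2, 231.3]
ee_rot: [0.993, -0.118, 0.0, -0.0]
ft_force: [-0.2, 0.2, 0.2]
opening: 1.001
[ 600.05519831 -249.82942523  231.30756157] [255.80717069 174.30411753]
[254.5 172.6] [232, 151, 46, 45, 1596]
[288.4 241.1] [274, 228, 30, 32, 521]
[215.  258.2] [200, 244, 31, 32, 627]
```

View pics/c_w.png

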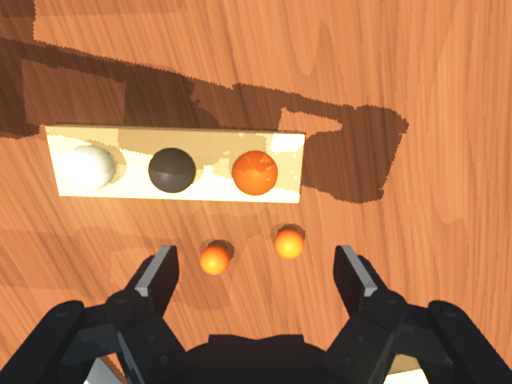

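```bash
python3 - <<'E'
from h import *
W=vision.camera("wrist")
print(plane(W,(255,173),53.6))
s=manip.read_state();print(s["tool_pos"],s["ee_rot"])
R=__import__("scipy.spatial.transform",fromlist=["Rotation"]).Rotation.from_quat(s["ee_rot"]).as_matrix()
print(R.T@(np.array([598.3,-252,34])-s["tool_pos"]))
E
python3 -m jog '[0,0,30,0, 0,0,35,0, 0,0,35,0, 0,0,25,0, 0,0,10,0]'; python3 -m jog '[0,0,0,0]'
python3 - <<'E'
from h import *
W=vision.camera("wrist"); cv2.imwrite("pics/d_w.png",W["color"][:,:,::-1])
print(plane(W,(255,173),53.6)*0)
for n in("side",):
  D=vision.camera(n); cv2.imwrite("pics/d_s.png",cv2.resize(D["color"][90:230,200:390,::-1],None,fx=4,fy=4,interpolation=2))
for c,s,m in comps(W,(4,170,90),(22,255,255),40): print(c,s)
E
```

```text
[ 598.05292001 -250.36778895   53.6       ]
[ 600.12921365 -249.68310385  231.33049426] [ 9.93001956e-01 -1.18097898e-01  4.40635367e-05  7.10618947e-06]
[ -1.2523773    2.680566   197.33039328]
time_s: 2.27
tool_pos: [597.0, -247.8, 91.1]
ee_rot: [0.993, -0.118, -0.004, -0.001]
ft_force: [-1.1, 1.3, -0.9]
opening: 0.999
time_s: 2.35
tool_pos: [597.7, -248.3, 92.5]
ee_rot: [0.993, -0.119, -0.003, -0.001]
ft_force: [-1.0, -1.0, -0.1]
opening: 0.998
[ 0. -0.  0.]
[257.7 225.2] [220, 187, 76, 78, 4567]
[307.3 311.8] [286, 289, 45, 54, 1300]
[197.  329.9] [177, 313, 44, 40, 1028]
```

View pics/d_w.png

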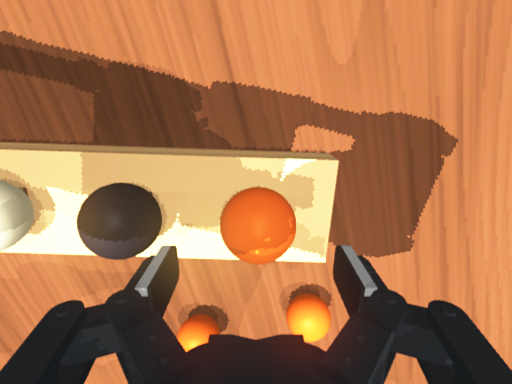

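View pics/d_s.png

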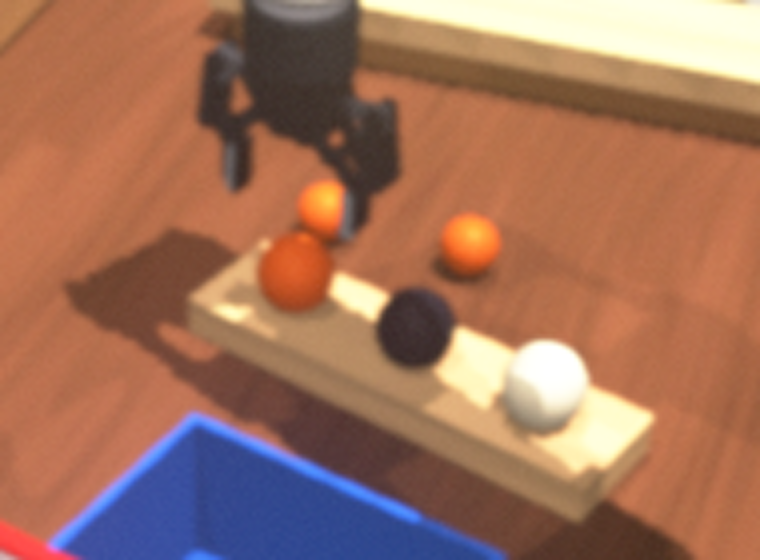

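The open gripper is above the orange ball (wrist (258,225)) with both fingers clear of the dark ball at (119,220).

```bash
cat >> h.py <<'E'
from scipy.spatial.transform import Rotation
def need(X):
    s=manip.read_state(); p=s["tool_pos"]; R=Rotation.from_quat(s["ee_rot"]).as_matrix()
    print("tcp",p.round(1),"yaw",np.arctan2(R[1,0],R[0,0]).round(3),"tool shift",(R.T@(np.array(X)-p)).round(1),"F",s["ft_force"].round(1),"open",round(s["opening"],3))
E
python3 - <<'E'
from h import *
W=vision.camera("wrist")
p=plane(W,(258,225.5),53.6); print(p); need((p[0],p[1],34))
E
```

```text
[ 600.23433398 -254.97958753   53.6       ]
tcp [ 601.7 -250.5   98.5] yaw -0.239 tool shift [-0.6  4.7 64.5] F [0.2 0.3 0.4] open 0.999
```

```bash
python3 -m jog '[-1,2.5,15,0, 0,0,18,0, 0,0,14,0, 0,0,8,0, 0,0,6,0]'; python3 -m jog '[0,0,0,0, 0,0,0,0, 0,0,0,0]'
python3 - <<'E'
from h import *
W=vision.camera("wrist"); cv2.imwrite("pics/e_w.png",W["color"][:,:,::-1])
D=vision.camera("side"); cv2.imwrite("pics/e_s.png",cv2.resize(D["color"][90:230,200:390,::-1],None,fx=4,fy=4,interpolation=2))
for c,s,m in comps(W,(4,170,90),(22,255,255),400): print(c,s)
need((599.3,-252.7,34))
E
```

```text
time_s: 2.92
tool_pos: [598.7, -252.3, 35.4]
ee_rot: [0.993, -0.12, 0.0, 0.0]
ft_force: [-0.2, 0.8, -0.6]
opening: 1.0
time_s: 3.17
tool_pos: [599.2, -252.5, 36.3]
ee_rot: [0.993, -0.12, 0.001, 0.0]
ft_force: [-0.0, 0.1, 0.7]
opening: 0.998
[253.3 267.7] [201, 213, 105, 111, 9061]
tcp [ 599.2 -252.5   36.3] yaw -0.24 tool shift [0.1 0.2 2.3] F [-0.3  0.4 -0.4] open 1.005
```

View pics/e_w.png

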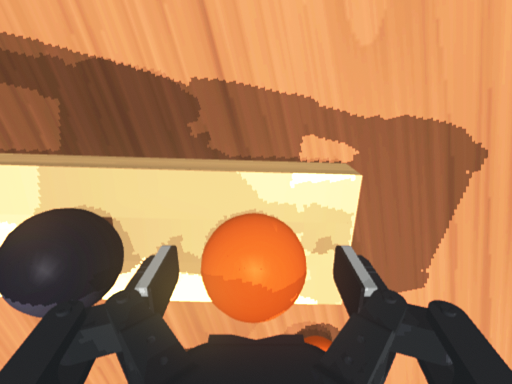

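View pics/e_s.png

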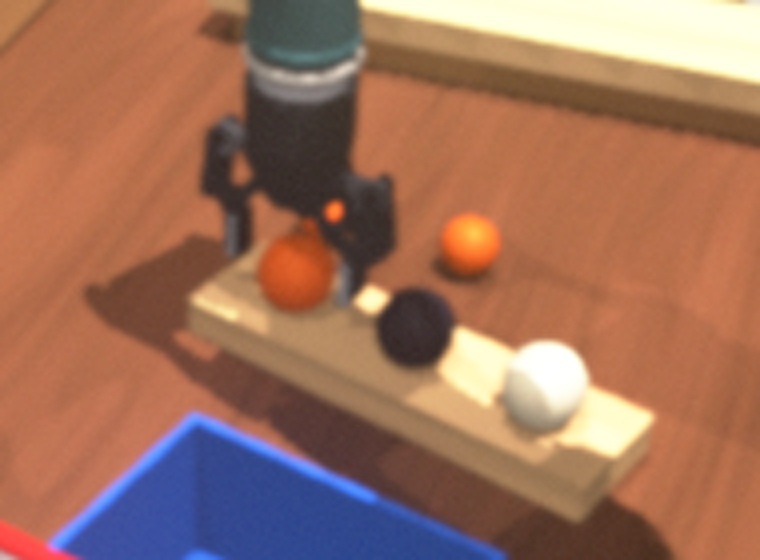

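```bash
python3 - <<'E'
from h import *
W=vision.camera("wrist")
print(plane(W,(253.5,267.5),53.6)); need((599.3,-252.7,34))
E
python3 -m jog '[0,1,3,0, 0,0,0,0]' 1 30;python3 -m jog '[0,0,0,0, 0,0,0,0, 0,0,0,0,0,0,0,0, 0,0,0,0]';python3 -m jog '[0,0,0,0, 0,0,0,0]'
```

```text
[ 596.89912206 -251.56093509   53.6       ]
tcp [ 599.1 -252.5   36.2] yaw -0.24 tool shift [0.2 0.2 2.2] F [ 0.3 -0.6 -0.1] open 1.0
time_s: 3.48
tool_pos: [598.1, -253.3, 32.2]
ee_rot: [0.993, -0.12, 0.0, 0.0]
ft_force: [-1.0, 0.2, -0.1]
opening: 0.747
time_s: 3.9
tool_pos: [598.2, -253.2, 32.4]
ee_rot: [0.993, -0.12, -0.0, 0.0]
ft_force: [-0.8, -0.1, 1.4]
opening: 0.638
time_s: 4.07
tool_pos: [598.2, -253.2, 32.4]
ee_rot: [0.993, -0.12, -0.0, 0.0]
ft_force: [-0.4, 0.2, 2.0]
opening: 0.639
```

```bash
python3 -m jog '[0,0,-5,0, 0,0,-10,0, 0,0,-20,0, 0,0,-25,0, 0,0,-25,0]' - 40; python3 -m jog '[0,0,-30,0, 0,0,-30,0, 0,0,-25,0, 0,0,-10,0, 0,0,0,0]'
python3 - <<'E'
from h import *
W=vision.camera("wrist"); cv2.imwrite("pics/f_w.png",W["color"][:,:,::-1])
need((497.3,86.5,215))
E
```

```text
time_s: 4.48
tool_pos: [597.6, -252.8, 117.9]
ee_rot: [0.993, -0.12, -0.001, -0.0]
ft_force: [0.2, 1.4, -0.2]
opening: 0.635
time_s: 4.9
tool_pos: [600.3, -254.1, 216.9]
ee_rot: [0.993, -0.12, 0.004, 0.001]
ft_force: [0.7, -0.6, -0.8]
opening: 0.635
tcp [ 599.  -253.5  214. ] yaw -0.24 tool shift [-179.6 -306.1   -1.8] F [-0.3  0.1 -1.5] open 0.633
```

View pics/f_w.png

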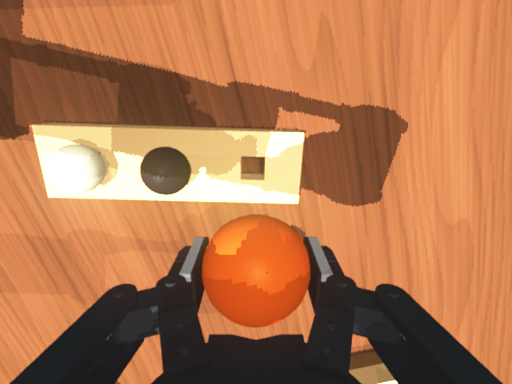

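The ball is held at (257,271) and its plank hole is empty. Now I'll carry it to the tub.

```bash
python3 -m jog '[-6,-10,0,0, -12,-20,0,0, -15,-26,0,0, -15,-26,0,0, -15,-26,0,0]';python3 -m jog '[-15,-26,0,0, -15,-26,0,0, -15,-26,0,0, -15,-26,0,0, -15,-26,0,0]';python3 -m jog '[-15,-26,0,0, -12,-20,0,0, -9,-14,0,0, -4,-8,0,0, 0,0,0,0]';python3 -m jog '[0,0,0,0, 0,0,0,0]'
python3 - <<'E'
from h import *
for n in ("wrist","scene","side"):
    W=vision.camera(n); cv2.imwrite(f"pics/g_{n}.png",W["color"][:,:,::-1])
need((497.3,86.5,18))
E
```

```text
time_s: 5.37
tool_pos: [559.9, -131.1, 208.7]
ee_rot: [0.993, -0.12, -0.003, -0.001]
ft_force: [0.7, 0.2, -1.4]
opening: 0.635
time_s: 5.78
tool_pos: [517.6, 12.8, 209.0]
ee_rot: [0.993, -0.12, -0.003, 0.0]
ft_force: [1.1, 0.8, -0.9]
opening: 0.63
time_s: 6.2
tool_pos: [495.8, 88.0, 209.9]
ee_rot: [0.993, -0.118, -0.002, 0.0]
ft_force: [0.1, -0.3, -1.2]
opening: 0.635
time_s: 6.37
tool_pos: [497.7, 85.7, 211.4]
ee_rot: [0.993, -0.12, -0.001, 0.0]
ft_force: [0.5, 0.2, -0.8]
opening: 0.63
tcp [498.3  85.5 212.1] yaw -0.241 tool shift [ -1.2  -0.8 194.1] F [ 0.4  0.9 -1.9] open 0.636
```

View pics/g_wrist.png

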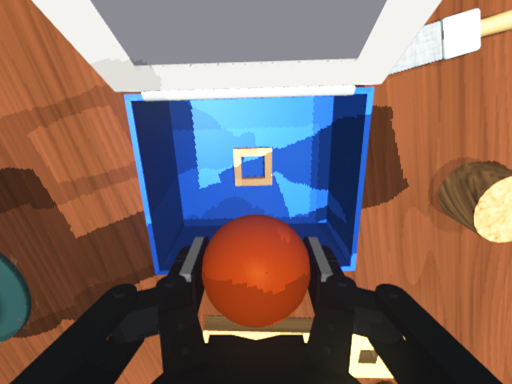

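View pics/g_scene.png

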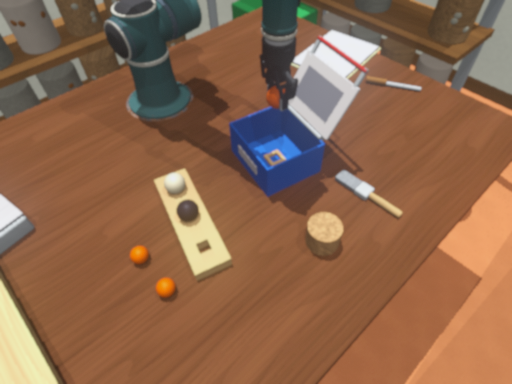

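View pics/g_side.png

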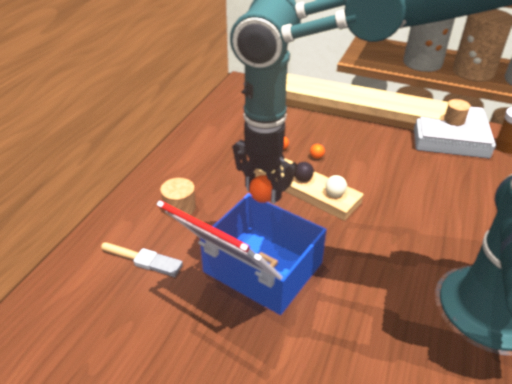

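Run:
```python
from h import *
W=vision.camera("wrist");S=vision.camera("scene")
h=cv2.cvtColor(W["color"],cv2.COLOR_RGB2HSV)[140:195,225:285]
m=((h[...,0]<70)|(h[...,1]<60)).astype(np.uint8); ct=max(cv2.findContours(m,0,1)[0],key=cv2.contourArea)
r=cv2.minAreaRect(ct); c=np.array(r[0])+[225,140]; print(r,c,plane(W,c,15))
for q in cv2.boxPoints(r)+[225,140]: print(plane(W,q,15).round(1))
h=cv2.cvtColor(S["color"],cv2.COLOR_RGB2HSV)[145:170,260:292]
m=((h[...,0]<70)|(h[...,1]<60)).astype(np.uint8); ct=max(cv2.findContours(m,0,1)[0],key=cv2.contourArea)
r=cv2.minAreaRect(ct); c=np.array(r[0])+[260,145]; print(r,c,plane(S,c,15))
z=manip.read_state()["tool_pos"][2]+21
for c,s,m in comps(W,(4,170,60),(22,255,255),4000): 
    cc=cv2.minEnclosingCircle(np.argwhere(m)[:,::-1].astype(np.float32)); print(cc,plane(W,cc[0],z))
need((497.3,86.5,18))
```

```text
((27.14616584777832, 26.15415382385254), (37.72983169555664, 39.04877471923828), 87.70938873291016) [252.14616585 166.15415382] [493.55546312  89.35408841  15.        ]
[474.7 117.7  15. ]
[522.2 108.   15. ]
[513.3  59.7  15. ]
[463.5  69.8  15. ]
((14.397257804870605, 12.273972511291504), (13.73825740814209, 18.703893661499023), 65.55604553222656) [274.3972578  157.27397251] [495.67850441  84.75276675  15.        ]
((255.4403533935547, 272.9502868652344), 55.83706283569336) [496.84951753  85.60355027 233.27172352]
tcp [498.3  85.6 212.3] yaw -0.241 tool shift [ -1.2  -0.6 194.3] F [-0.5 -0.1 -1.7] open 0.639
```

```bash
python3 -m jog '[-2,0,10,0, 0,0,20,0, 0,0,25,0, 0,0,25,0, 0,0,15,0]';python3 -m jog '[0,0,10,0, 0,0,5,0, 0,0,0,0, 0,0,0,0]'
python3 - <<'E'
from h import *
W=vision.camera("wrist");cv2.imwrite("pics/h_w.png",W["color"][:,:,::-1])
S=vision.camera("scene");cv2.imwrite("pics/h_s.png",cv2.resize(S["color"][60:210,210:370,::-1],None,fx=4,fy=4,interpolation=2))
need((496,86.8,18))
print(proj(W,(496,86.8,15)))
E
```

```text
time_s: 7.03
tool_pos: [494.1, 86.3, 114.0]
ee_rot: [0.993, -0.12, -0.002, 0.0]
ft_force: [-0.0, -0.1, -1.5]
opening: 0.629
time_s: 7.37
tool_pos: [496.6, 86.8, 102.8]
ee_rot: [0.993, -0.12, 0.0, -0.0]
ft_force: [-0.2, 0.5, -0.3]
opening: 0.634
tcp [497.3  87.  103.6] yaw -0.24 tool shift [-1.4  0.6 85.6] F [ 0.  -0.1 -0.2] open 0.635
[256.20722234 198.71602145]
```

View pics/h_w.png

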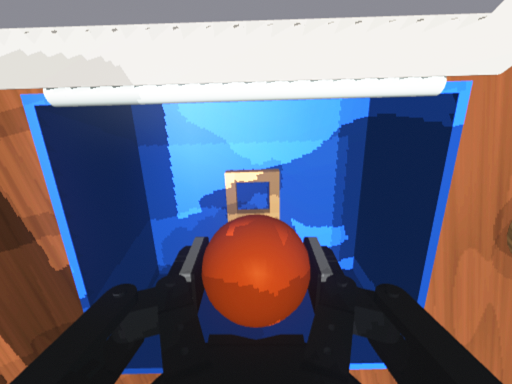

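View pics/h_s.png

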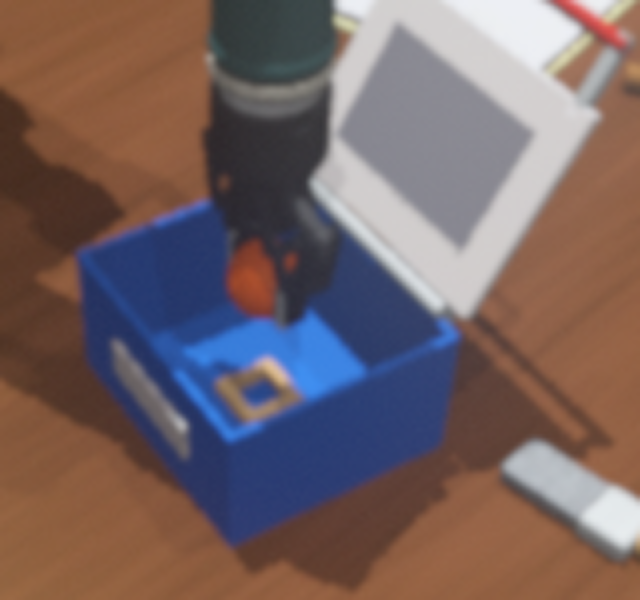

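Run:
```python
from h import *
W=vision.camera("wrist")
print(plane(W,(253,196.5),15), plane(W,(256.5,272),manip.read_state()["tool_pos"][2]+21.))
# lid hinge-side / rim corners in wrist, z=110
print([plane(W,p,110).round(1) for p in ((24,97),(471,82))])
need((496,86.8,18))
```

```text
[494.4858256   89.37503208  15.        ] [496.48838498  87.45787577 124.69506653]
[array([411.7, 196.2, 110. ]), array([614.1, 153.6, 110. ])]
tcp [497.3  87.  103.7] yaw -0.24 tool shift [-1.5  0.6 85.7] F [ 0.7  0.3 -1.5] open 0.636
```

```bash
python3 -m jog '[-2,-0.5,12,0, 0,0,16,0, 0,0,16,0, 0,0,12,0, 0,0,8,0]';python3 -m jog '[0,0,5,0, 0,0,3,0, 0,0,0,0, 0,0,0,0]'
python3 - <<'E'
from h import *
W=vision.camera("wrist");cv2.imwrite("pics/i_w.png",W["color"][:,:,::-1])
S=vision.camera("scene");cv2.imwrite("pics/i_s.png",cv2.resize(S["color"][60:210,210:370,::-1],None,fx=4,fy=4,interpolation=2))
need((495.2,87.5,18))
E
```

```text
time_s: 7.93
tool_pos: [493.2, 87.8, 36.6]
ee_rot: [0.993, -0.12, -0.001, 0.0]
ft_force: [0.7, 0.2, -0.2]
opening: 0.634
time_s: 8.27
tool_pos: [494.7, 87.9, 30.6]
ee_rot: [0.993, -0.12, 0.0, -0.0]
ft_force: [0.3, 0.0, -1.6]
opening: 0.634
tcp [495.1  87.9  31. ] yaw -0.24 tool shift [ 0.2  0.4 13. ] F [ 0.3 -0.  -1. ] open 0.634
```

View pics/i_w.png

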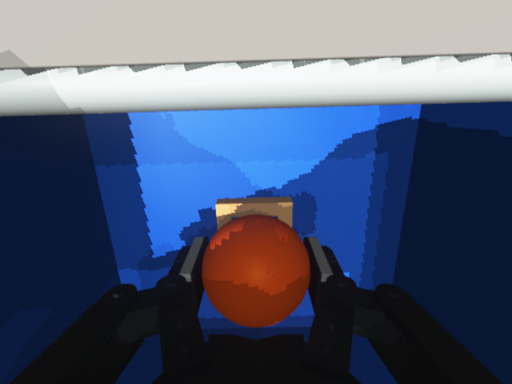

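View pics/i_s.png

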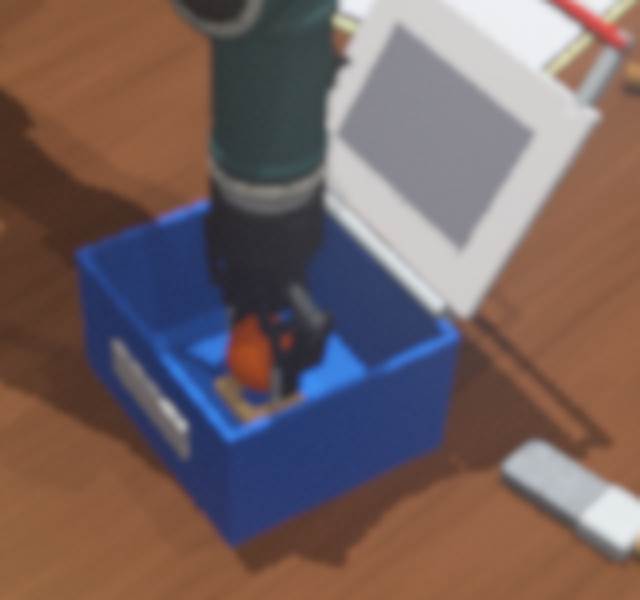

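```bash
python3 - <<'E'
from h import *
W=vision.camera("wrist")
e=plane(W,(254.5,199),15); print(e, e-24*np.array([.2065,.978,0]))
E
python3 -m jog '[-0.5,0,3,0, 0,0,3,0, 0,0,2,0, 0,0,1.5,0, 0,0,1,0]';python3 -m jog '[0,0,1,0, 0,0,0,0, 0,0,0,0]'
```

```text
[499.46933151 114.24676795  15.        ] [494.51333151  90.77476795  15.        ]
time_s: 8.83
tool_pos: [493.5, 87.9, 19.4]
ee_rot: [0.993, -0.12, -0.0, 0.0]
ft_force: [-0.2, 0.3, -1.4]
opening: 0.637
time_s: 9.08
tool_pos: [493.8, 87.9, 18.8]
ee_rot: [0.993, -0.12, -0.0, 0.0]
ft_force: [-0.2, -0.1, -0.5]
opening: 0.633
```

```bash
python3 -m jog '[0,-1,1,0, 0,0,0,0, 0,0,0,0]';python3 -m jog '[0,0,1,0, 0,0,0,0, 0,0,0,0]'
```

```text
time_s: 9.33
tool_pos: [494.0, 88.4, 18.3]
ee_rot: [0.993, -0.119, -0.0, 0.001]
ft_force: [-3.4, -3.6, 5.0]
opening: 0.633
time_s: 9.58
tool_pos: [494.0, 88.2, 17.9]
ee_rot: [0.993, -0.119, -0.0, 0.001]
ft_force: [-4.6, -5.1, 11.2]
opening: 0.639
```

Run:
```python
from h import *
import cv2
S=vision.camera("scene");cv2.imwrite("pics/j_s.png",cv2.resize(S["color"][110:190,230:330,::-1],None,fx=7,fy=7,interpolation=2))
need((495.2,87.5,18))
```

```text
tcp [494.   88.2  17.9] yaw -0.239 tool shift [ 1.3  0.4 -0.1] F [-4.8 -4.8 10.8] open 0.638
```

View pics/j_s.png

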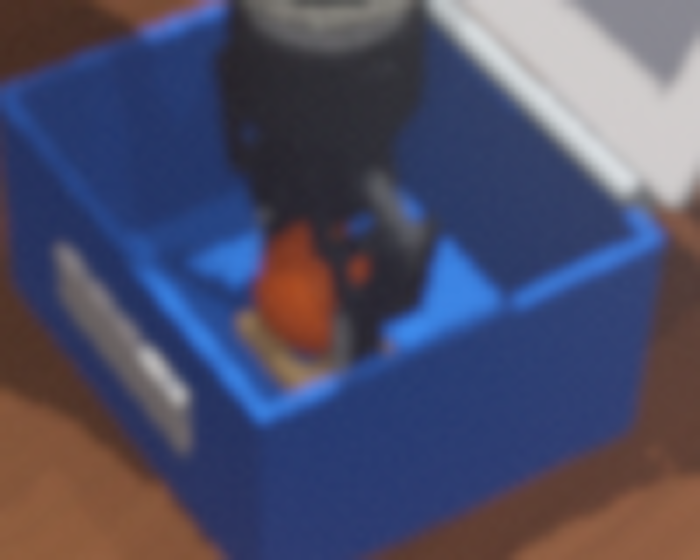

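```bash
python3 -m jog '[-1,2,0,0, 0,0,0,0, 0,0,0,0]'
```

```text
time_s: 9.88
tool_pos: [493.4, 87.0, 17.4]
ee_rot: [0.993, -0.12, 0.001, 0.0]
ft_force: [-0.3, -3.6, 6.3]
opening: 0.628
```

```bash
python3 -m jog '[0,1.5,0,0, 0,0,0,0, 0,0,0,0]';python3 -m jog '[0,0,0,0, 0,0,0,0, 0,0,0,0]' 0.25 20;python3 -m jog '[0,0,0,0, 0,0,0,0, 0,0,0,0,0,0,0,0]' 0.05
python3 - <<'E'
from h import *
W=vision.camera("wrist");cv2.imwrite("pics/k_w.png",W["color"][:,:,::-1])
S=vision.camera("scene");cv2.imwrite("pics/k_s.png",cv2.resize(S["color"][110:190,230:330,::-1],None,fx=7,fy=7,interpolation=2))
need((495.2,87.5,18))
E
```

```text
time_s: 10.13
tool_pos: [493.3, 86.1, 17.3]
ee_rot: [0.993, -0.12, 0.001, -0.0]
ft_force: [1.5, -0.7, 3.3]
opening: 0.637
time_s: 10.38
tool_pos: [491.2, 85.8, 16.1]
ee_rot: [0.993, -0.12, -0.001, 0.0]
ft_force: [-0.2, 0.1, -0.2]
opening: 0.748
time_s: 10.72
tool_pos: [492.1, 85.7, 16.6]
ee_rot: [0.993, -0.12, -0.0, 0.0]
ft_force: [0.3, 1.1, 0.2]
opening: 0.951
tcp [492.1  85.7  16.8] yaw -0.24 tool shift [ 2.5 -2.4 -1.2] F [ 0.2 -0.1  0.6] open 0.948
```

View pics/k_w.png

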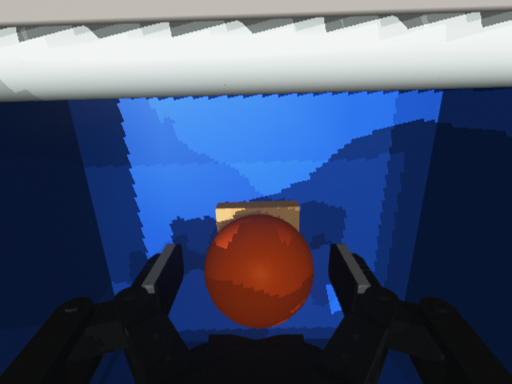

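View pics/k_s.png

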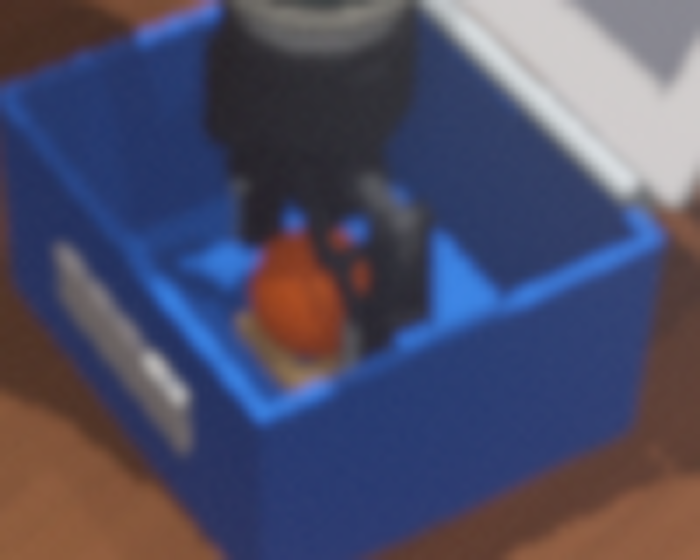

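```bash
python3 -m jog '[0,0,0,0, 0,0,-5,0, 0,0,-10,0, 0,0,-20,0, 0,0,-25,0]' 0;python3 -m jog '[0,0,-35,0, 0,0,-38,0, 0,0,-38,0, 0,0,-38,0, 0,0,-38,0]';python3 -m jog '[0,0,-30,0, 0,0,-25,0, 0,0,-15,0, 0,0,0,0, 0,0,0,0]'
python3 - <<'E'
from h import *
print(manip.read_state()["joint_pos"].round(2))
for n in ("wrist","scene","side"):
    W=vision.camera(n); cv2.imwrite(f"pics/l_{n}.png",W["color"][:,:,::-1])
    if n=="wrist":
        for c,s,m in comps(W,(4,170,60),(22,255,255),200): print(c,s,plane(W,c,39))
need((495.2,87.5,18))
E
```

```text
time_s: 11.23
tool_pos: [490.6, 85.5, 76.6]
ee_rot: [0.993, -0.12, -0.002, 0.0]
ft_force: [-0.3, -0.0, 1.1]
opening: 0.997
time_s: 11.65
tool_pos: [491.8, 85.7, 267.0]
ee_rot: [0.993, -0.12, 0.001, -0.0]
ft_force: [1.4, 0.3, 0.4]
opening: 0.999
time_s: 12.07
tool_pos: [492.6, 85.8, 335.4]
ee_rot: [0.993, -0.12, 0.002, -0.0]
ft_force: [-0.2, 0.1, -0.7]
opening: 0.998
[ 0.12 -0.12  1.83 -0.    1.43  0.36]
[256.7 150.3] [240, 135, 32, 32, 726] [495.31384703  90.05246545  39.        ]
tcp [491.1  85.6 331.9] yaw -0.24 tool shift [  4.4  -3.2 313.8] F [ 0.2  0.3 -0.3] open 1.004
```

View pics/l_wrist.png

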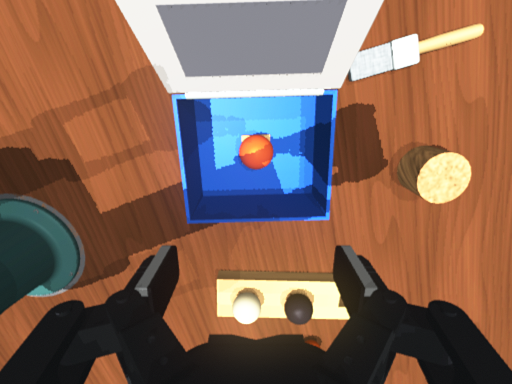

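View pics/l_scene.png

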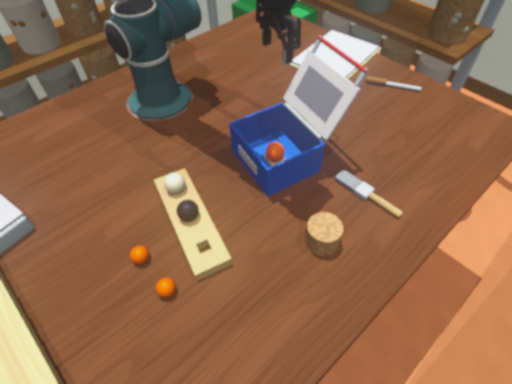

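View pics/l_side.png

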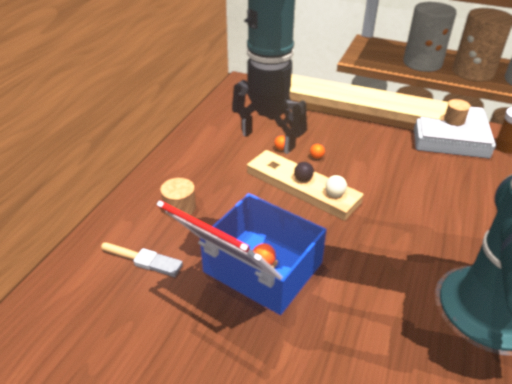

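The ball sits on the seat at scene (275,153). The bar now shows whole in scene, about (318,38)–(366,71), so I can triangulate it.

Run:
```python
from h import *
S=vision.camera("scene");D=vision.camera("side")
L={}
for n,C in(("s",S),("d",D)):
    h=cv2.cvtColor(C["color"],cv2.COLOR_RGB2HSV)
    m=(cv2.inRange(h,np.array((0,130,110)),np.array((5,255,255)))|cv2.inRange(h,np.array((172,130,110)),np.array((180,255,255))))
    k=np.zeros_like(m); (k.__setitem__((slice(30,85),slice(300,380)),1) if n=="s" else k.__setitem__((slice(190,260),slice(150,255)),1)); m=m*k
    P=np.argwhere(m)[:,::-1].astype(np.float32)
    vx,vy,x,y=cv2.fitLine(P,cv2.DIST_HUBER,0,.01,.01).ravel(); t=(P-[x,y])@[vx,vy]
    L[n]=[np.array([x,y])+np.array([vx,vy])*q for q in (t.min(),t.max())]; print(n,len(P),L[n])
a=[tri(S,u,D,v) for u,v in ((L["s"][0],L["d"][1]),(L["s"][1],L["d"][0]))]
for q in a: print(q[0].round(1),q[1].round(1))
E0,E1=a[0][0],a[1][0]; print("mid",(E0+E1)/2,"len",np.linalg.norm(E1-E0),"yaw",np.arctan2(*(E1-E0)[[1,0]]))
for c,l in((S,L["s"]),(D,L["d"])):
    e=[plane(c,u,286.5) for u in l]; print("plane mid",sum(e)/2,np.arctan2(*(abs(e[1]-e[0]))[[1,0]]))
m=(E0+E1)/2
y=-.208; X=np.array([np.cos(y),np.sin(y),0]);Y=np.array([-np.sin(y),np.cos(y),0])
print("pred", np.array([495,87,0])+194.5*Y+[0,0,286.5])
need((537,275,335))
```

```text
s 111 [array([317.42584,  36.40487], dtype=float32), array([364.12677,  69.82283], dtype=float32)]
d 590 [array([160.40765, 203.0925 ], dtype=float32), array([253.47757, 251.01463], dtype=float32)]
[433.1 296.6 286.1] 7.5
[623.4 254.7 289.6] 1.6
mid [528.25559056 275.66098593 287.82122545] len 194.89753163395616 yaw -0.21688089711828537
plane mid [528.88048661 277.77150057 286.5       ] 0.20773484262543365
plane mid [528.17884075 273.31271315 286.5       ] 0.21220825564280044
pred [535.16491566 277.30772331 286.5       ]
tcp [491.3  85.6 331.8] yaw -0.24 tool shift [  -0.6 -194.8   -3.4] F [-0.3  0.  -0.5] open 1.002
```

```bash
python3 -m jog '[0,-15,0,-0.12, 0,0,0,-0.12, 0,0,0,-0.12, 0,0,0,-0.12, 0,0,0,-0.12]' 0 20; python3 -m jog '[0,0,0,-0.12, 0,0,0,-0.12, 0,0,0,-0.12, 0,0,0,-0.12, 0,0,0,-0.12]'; python3 -m jog '[0,0,0,-0.12, 0,0,0,-0.12, 0,0,0,-0.12, 0,0,0,-0.04, 0,0,0,0]'
python3 - <<'E'
from h import *
need((534,274.5,335))
E
```

```text
time_s: 12.73
tool_pos: [495.3, 100.3, 332.3]
ee_rot: [0.983, 0.182, -0.001, -0.0]
ft_force: [0.3, -0.1, -0.6]
opening: 0.999
time_s: 13.15
tool_pos: [495.2, 100.2, 332.3]
ee_rot: [0.886, 0.464, -0.001, -0.0]
ft_force: [-0.5, -0.1, -0.8]
opening: 1.0
time_s: 13.57
tool_pos: [495.3, 100.2, 332.4]
ee_rot: [0.777, 0.629, -0.001, -0.001]
ft_force: [0.8, -0.3, -0.3]
opening: 1.0
tcp [495.3 100.2 332.4] yaw 1.361 tool shift [178.5   1.6  -2.8] F [ 0.8 -0.3 -0.3] open 1.0
```

```bash
python3 -m jog '[12,0,0,0, 25,0,0,0, 30,0,0,0, 30,0,0,0, 30,0,0,0]'; python3 -m jog '[25,1,0,0, 17,0,0,0, 9,0,0,0, 0,0,0,0, 0,0,0,0]'
python3 - <<'E'
from h import *
for n in ("wrist","scene","side"):
    W=vision.camera(n); 
    if n=="side": cv2.imwrite("pics/m_side.png",cv2.resize(W["color"][100:300,130:330,::-1],None,fx=3,fy=3,interpolation=2))
    if n=="wrist": cv2.imwrite("pics/m_wrist.png",W["color"][:,:,::-1]); print(proj(W,(534,274.5,287)))
need((534,274.5,335))
E
```

```text
time_s: 13.98
tool_pos: [522.4, 226.5, 333.2]
ee_rot: [0.778, 0.628, -0.0, -0.0]
ft_force: [-0.1, -0.4, -0.0]
opening: 0.998
time_s: 14.4
tool_pos: [533.8, 274.0, 333.3]
ee_rot: [0.777, 0.629, -0.001, 0.0]
ft_force: [0.0, -1.3, -1.2]
opening: 1.001
[253.89416412 217.3533986 ]
tcp [533.9 273.  334. ] yaw 1.359 tool shift [ 1.5 -0.3 -1. ] F [ 0.5  0.2 -0.9] open 1.001
```

View pics/m_wrist.png

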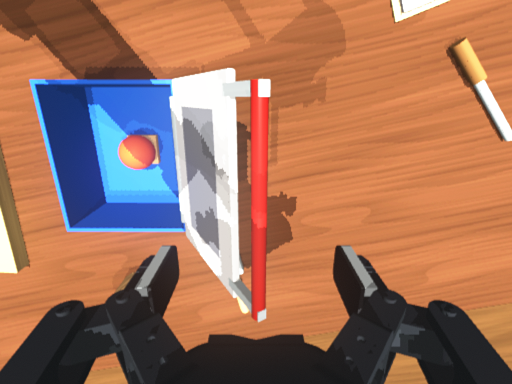

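View pics/m_side.png

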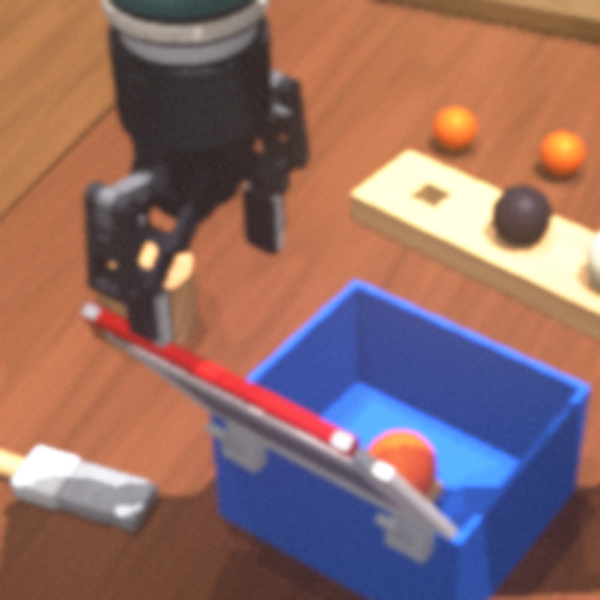

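Run:
```python
from h import *
W=vision.camera("wrist")
a,b=plane(W,(260,84),286.5),plane(W,(260,317),286.5); print(a,b,(a+b)/2,np.linalg.norm(a-b))
m=(a+b)/2; need((m[0],m[1],267))
```

```text
[443.7894906  297.12638206 286.5       ] [628.46952212 258.57794104 286.5       ] [536.12950636 277.85216155 286.5       ] 188.6602670038884
tcp [534.  273.  334.1] yaw 1.358 tool shift [ 5.2  1.  67.1] F [-0.2 -0.4  0.1] open 0.997
```

```bash
python3 -m jog '[4.5,1,10,0, 0,0,18,0, 0,0,17,0, 0,0,12,0, 0,0,6,0]'; python3 -m jog '[0,0,2,0, 0,0,0,0, 0,0,0,0]'
python3 - <<'E'
from h import *
W=vision.camera("wrist");cv2.imwrite("pics/n_wrist.png",W["color"][:,:,::-1])
W=vision.camera("side");cv2.imwrite("pics/n_side.png",cv2.resize(W["color"][100:300,130:330,::-1],None,fx=3,fy=3,interpolation=2))
need((536,277.5,268))
E
```

```text
time_s: 15.02
tool_pos: [534.8, 277.5, 267.9]
ee_rot: [0.778, 0.629, -0.002, -0.0]
ft_force: [0.1, 0.2, 0.4]
opening: 0.999
time_s: 15.27
tool_pos: [536.4, 278.5, 269.6]
ee_rot: [0.778, 0.629, 0.001, 0.0]
ft_force: [0.5, 0.6, 1.0]
opening: 0.999
tcp [536.6 278.7 270.1] yaw 1.36 tool shift [-1.3 -0.3  2.1] F [-0.3 -0.3 -0.6] open 0.999
```

View pics/n_wrist.png

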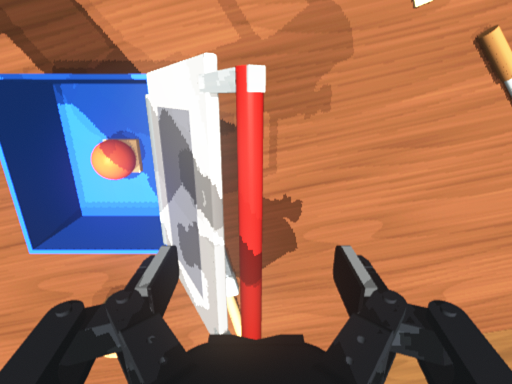

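View pics/n_side.png

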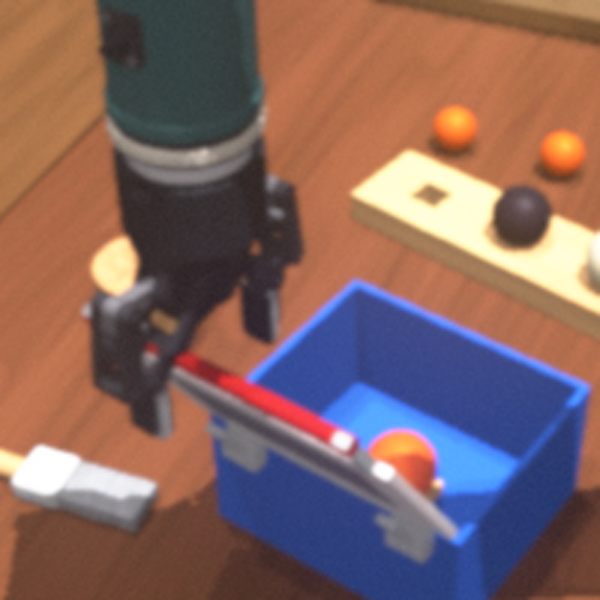

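```bash
python3 -m jog '[-1.5,0,2,0, 0,0,0,0, 0,0,0,0, 0,0,0,0, 0,0,0,0]' 1 30; python3 -m jog '[0,0,0,0, 0,0,0,0, 0,0,0,0, 0,0,0,0, 0,0,0,0]';python3 -m jog '[0,0,0,0, 0,0,0,0, 0,0,0,0, 0,0,0,0]'
python3 - <<'E'
from h import *
W=vision.camera("wrist");cv2.imwrite("pics/o_wrist.png",W["color"][:,:,::-1])
W=vision.camera("side");cv2.imwrite("pics/o_side.png",cv2.resize(W["color"][100:300,130:330,::-1],None,fx=3,fy=3,interpolation=2))
need((536,277.5,268))
E
```

```text
time_s: 15.78
tool_pos: [535.7, 276.9, 266.9]
ee_rot: [0.778, 0.629, 0.0, 0.0]
ft_force: [0.3, -0.7, 0.7]
opening: 0.298
time_s: 16.2
tool_pos: [535.4, 275.8, 266.9]
ee_rot: [0.778, 0.629, -0.001, 0.001]
ft_force: [-1.7, -5.3, 2.2]
opening: 0.123
time_s: 16.53
tool_pos: [535.4, 275.9, 266.9]
ee_rot: [0.778, 0.629, -0.001, 0.001]
ft_force: [-1.5, -5.0, 2.9]
opening: 0.126
tcp [535.4 275.9 266.9] yaw 1.36 tool shift [ 1.7  0.2 -1.1] F [-2.3 -5.6  3. ] open 0.128
```

View pics/o_wrist.png

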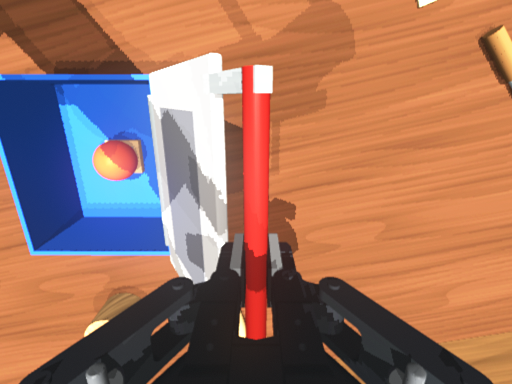

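View pics/o_side.png

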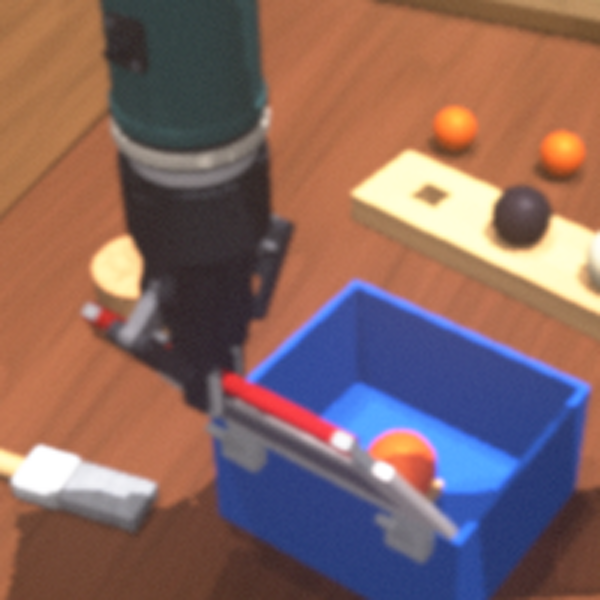

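```bash
python3 -m jog '[-4.3,0,-2.6,0, -4.4,0,-2.4,0, -8.8,0,-4.5,0, -9.2,0,-4.2,0, -9.3,0,-3.6,0]'; python3 -m jog '[-9.4,0,-3.2,0, -9.7,0,-2.7,0, -9.7,0,-2.2,0, 0,0,0,0, 0,0,0,0]'
python3 - <<'E'
from h import *
W=vision.camera("side");cv2.imwrite("pics/p_side.png",cv2.resize(W["color"][80:300,130:350,::-1],None,fx=2.7,fy=2.7,interpolation=2))
need((536,277.5,268))
E
```

```text
time_s: 17.05
tool_pos: [528.0, 241.4, 284.9]
ee_rot: [0.778, 0.629, 0.001, -0.0]
ft_force: [0.2, 1.2, 2.3]
opening: 0.128
time_s: 17.47
tool_pos: [522.0, 213.2, 293.4]
ee_rot: [0.778, 0.628, 0.001, -0.0]
ft_force: [-2.5, 2.7, 6.3]
opening: 0.129
tcp [522.1 213.7 293.3] yaw 1.359 tool shift [65.3  0.2 25.4] F [-2.2  2.1  5.9] open 0.125
```

View pics/p_side.png

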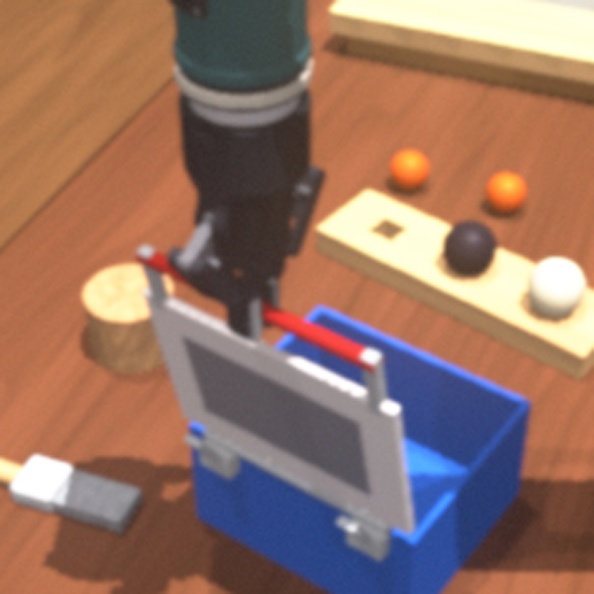

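```bash
python3 -m jog '[-8,0,-1.6,0, -8,0,-1.2,0, -8,0,-0.9,0, -7,0,-0.6,0, -5,0,-0.3,0]'; python3 -m jog '[-3,0,0,0, 0,0,0,0, 0,0,0,0, 0,0,0,0]'
python3 - <<'E'
from h import *
D=vision.camera("side");cv2.imwrite("pics/q_side.png",cv2.resize(D["color"][80:300,130:350,::-1],None,fx=2.7,fy=2.7,interpolation=2))
S=vision.camera("scene");cv2.imwrite("pics/q_scene.png",cv2.resize(S["color"][0:200,200:400,::-1],None,fx=3,fy=3,interpolation=2))
p=manip.read_state()["tool_pos"]; v=(p[:2]-[495.2,87.2])@[.2065,.978]-90; print("bar past hinge +y",v,"q",np.pi/2+np.arcsin(v/200))
need((536,277.5,268))
E
```

```text
time_s: 17.93
tool_pos: [514.2, 177.3, 296.5]
ee_rot: [0.778, 0.629, -0.0, 0.0]
ft_force: [-0.6, 0.7, 2.2]
opening: 0.129
time_s: 18.27
tool_pos: [513.8, 175.2, 296.4]
ee_rot: [0.778, 0.629, -0.0, -0.0]
ft_force: [-0.9, 0.7, 1.4]
opening: 0.13
bar past hinge +y 0.05167907570003649 q 1.571054722176272
tcp [513.8 175.4 296.4] yaw 1.36 tool shift [104.6   0.4  28.3] F [-0.5 -0.   1.9] open 0.127
```

View pics/q_side.png

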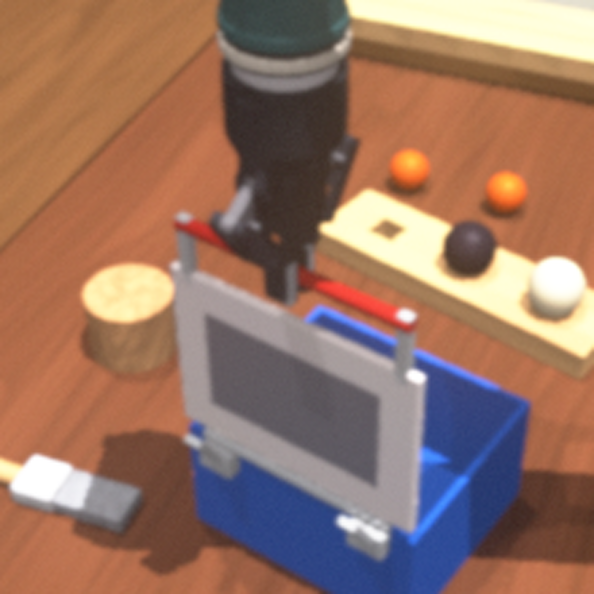

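View pics/q_scene.png

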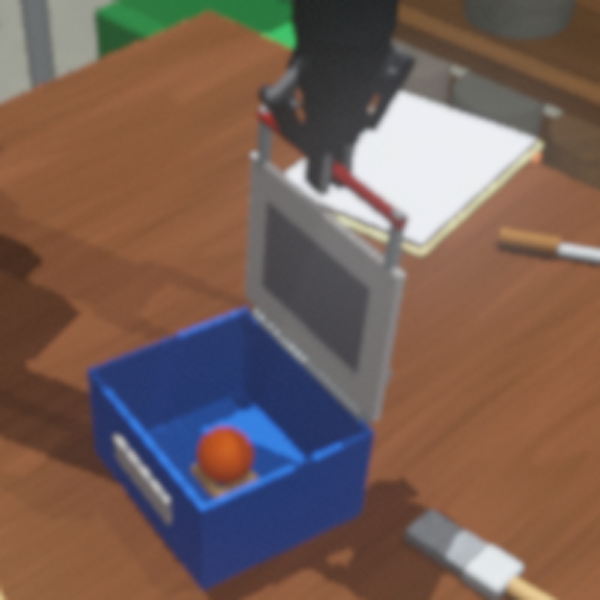

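The lid looks upright and is gripped, and the ball is on its seat at crop (226,455). I'll check the angle with an independent triangulation.

Run:
```python
from h import *
S=vision.camera("scene");D=vision.camera("side")
s=lambda u,v:(u/3+200,v/3); d=lambda u,v:(u/2.7+130,v/2.7+80)
a=tri(S,s(262,113),D,d(405,318));b=tri(S,s(402,220),D,d(184,218))
for q in(a,b): print(q[0].round(1),q[1].round(1))
Y=np.array([.2065,.978,0])
for c in ((495.2,87.2,0),(494.5,86.9,0)): print([float((q[0]-c)@Y-90) for q in (a,b)])
# bar minus hinge-side lid corners (z~116): scene lid lower corners
t=manip.read_state(); print(t["dq"].round(3),t["time_s"],t["ft_force"])
for c,st,m in comps(S,(4,170,60),(22,255,255),100):
    if 250<c[0]<300: print("ball",plane(S,c,39))
```

```text
[425.2 191.2 318.2] 1.4
[604.5 153.2 318.1] 6.8
[-2.69271969299065, -2.912257324167257]
[-2.2547696929906635, -2.4743073241672704]
[ 0.001 -0.002  0.001 -0.001  0.     0.001] 18.4667 [-0.85507987  0.67701076  1.58666633]
ball [495.87589434  84.45642803  39.        ]
```

```bash
python3 -m jog '[0,0,0,0, 0,0,0,0, 0,0,0,0, 0,0,0,0]'; python3 -c "
from cell import manip
print(manip.hand_in())"
```

```text
time_s: 18.8
tool_pos: [513.8, 175.4, 296.4]
ee_rot: [0.778, 0.629, -0.0, -0.0]
ft_force: [-0.3, 1.0, -1.0]
opening: 0.128
the job is handed in; nothing more can be done
None
```

The orange ball cheese is on the seat in the tub, and the gripper is still holding the lid by its red bar, upright and still. I handed the job in at 18.8 s, and it returned no verdict.

- **Cheese:** I lifted it from the end hole of the plank, lowered it until light contact (peak about 11 N at the wrist), re-centred it and let go. In the last scene picture it sits on the seat, at about (496, 84) mm. My seat estimate is (495, 87) mm, so that is about 3 mm off against a limit of 10 mm.
- **Lid:** I gripped the bar at 30 N and swung it along its arc. The opening reads 0.128, about 11 mm on the 12 mm bar.
    - The arm position gives a lid angle of 1.571 rad.
    - Triangulating the bar ends from two views gives 318 mm height (316 expected) and 2.3 to 2.9 mm past the hinge line, about 0.013 rad off upright. The limit is 0.09 rad.
    - Joint speeds were about zero before hand-in.
- **Checks that disagreed:** the seat position differed by up to about 5 mm between the scene and wrist cameras. One bar end measured earlier in the side view came out a few mm long along the bar; the wrist view corrected it before the grasp.
- **Other items:** the ivory and dark cheeses, the truckle and the brush look unmoved in the last pictures.

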